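Press a new bronze bushing into the laboratory shaker

TASK

Press the bronze bushing from the blue tray into the bore of the shaker's aluminium bearing block, until its flange sits fully home and flush on the block, then let go of it. Start it in the bore by placing it, not dropping it, and press it in steadily, without hammering. Leave the other two parts in the tray, and the jar and the screwdriver, where they are.

Things in the scene. Friction and masses are not known exactly. Their poses are not given: they have to be found in the camera images.
- bushing: Bronze-brown bushing, 0.13 to 0.25 kg, upright in the tray. 32 mm tall: sleeve 28 mm diameter, 22 mm long, its lowest 5 mm tapering to 22 mm at the foot; on top a flange 40 mm diameter, 10 mm thick. The dark 14 mm centre hole is only 3 mm deep or so. Origin: centre of the foot; z up along its axis to the flange.
- bushing_shoulder (a point): Centre of the underside of the bushing's flange, 22 mm above its foot: the face that must bottom on the bearing block.
- shaker: Bench shaker without its platform, fixed to the bench: white base 210 x 200 mm, 60 mm high; on its middle an aluminium bearing block 90 x 70 x 40 mm with a flat upper face 100 mm above the bench. Origin: centre of the base's underside; z up; the panel with a black knob faces its -x.
- bore_mouth (a point): Centre of the bore's mouth in the block's upper face, 100 mm above the bench; z up. Vertical bore, 29.5 mm diameter, 30 mm deep, blind. A white spacer in it, top 8 to 11 mm below the mouth, is held by friction: the bushing enters freely to the spacer, then must push it down with about 12 N (no spring-back) until the flange meets the block. It can sink to 24 mm below the mouth.
- tray: Blue open parts tray fixed to the bench, 290 x 130 mm, rim 14 mm high, floor 4 mm thick; three parts stand in it in a row along its x axis, about 85 mm apart, in any order. Origin: centre of the underside; z up.
- white_bushing: White plastic bushing of the same shape and size as the bronze one, also in the tray; not wanted. Origin: centre of its foot.
- steel_collar: Plain steel cylinder 32 mm in diameter, 26 mm tall, in the tray; not wanted. Origin: centre of its underside.
- screwdriver: Screwdriver about 160 mm long lying on the bench beyond the shaker. Origin: on the bench under its middle. Leave alone.
- orange_jar: White jar, orange cap, 64 mm diameter, 100 mm tall, on the bench. Origin: centre of its underside. Leave alone.
There are look-alikes about, which are no part of the job. Of the things like the bushing, leave any that is green; of the rest the smaller one is meant.

How it is judged:
On the way:
1. the bushing is placed in the bore's mouth, still standing proud (shoulder 3 to 19 mm above the block, within 4 mm of the bore's centre), moving slower than 0.12 m/s, for 0.1 s (z of bushing_shoulder in the frame of bore_mouth between 0.003 and 0.019 m and horizontal distance between bushing_shoulder and bore_mouth below 0.004 m and linear speed of bushing below 0.12 m/s), for 0.1 s.
At the end, for the whole second after the job is handed in: The bronze bushing stands in the bore flange up, its shoulder no more than 2 mm above the block's face, within 3 mm of the bore's centre, upright within 0.06 rad, at rest and released (z of bushing_shoulder in the frame of bore_mouth between -0.003 and 0.002 m and horizontal distance between bushing_shoulder and bore_mouth below 0.003 m and angle between the z axis of bushing and the z axis of bore_mouth, either way round below 0.06 rad and angle between bushing's own z axis and vertical below 0.06 rad and linear speed of bushing below 0.01 m/s); the robot touches nothing.
It fails at once if the white bushing, steel collar, screwdriver or jar is shifted by more than 30 mm (distance of any of white_bushing, steel_collar, screwdriver, orange_jar from where it was at the start of the episode above 0.03 m).
It fails at once if the bushing is struck or pressed harder than 120 N against the shaker (contact force between bushing and shaker above 120 N).
It also fails if it takes over 46 s, if anything falls off the work surface, if the arm or the gripper's body presses on something with over 40 N, if the wrist force passes 120 N, or if a joint passes its speed limit or range.

ROBOT

A 7-joint arm with a two-finger parallel gripper is mounted at the origin on the work surface. World frame = base frame: x ahead of the robot, y to its left, z up, the work surface at z = 0. Lengths are in m, angles in rad, forces in N, time in s.
With the tool pointing down it reaches from about 0.4 to 0.85 m from the base axis. Payload 4.4 kg.
Tool frame: the origin (TCP) lies on the centre line of the jaws, within the pads' length; the fingertips stand 11 mm ahead of it and the grasp point (between the pads) lies 8 mm behind it; z points along the fingers, y is the line along which they close (so a half turn about z gives the same grasp; the last joint's range is limited). The gripper opens to 94 mm and grips with 3 to 60 N. Pads are 16 mm wide; open, the fingers measure 119 mm over their backs; the gripper's body (75 mm by 177 mm) begins 78 mm behind the grasp point.
Start: joints at [1.238, 0.628, 0.038, 1.517, -0.027, 0.996, -0.02], TCP at [0.171, -0.627, 0.193] pointing down, gripper open.
Joint ranges: [-3.06, 3.06], [-0.37, 2.12], [-1.25, 1.32], [0.18, 2.47], [-1.1, 4.24], [0.23, 1.98], [-2.94, 2.94]. Speed limits (rad/s): [2.57, 2.57, 3.14, 3.14, 3.14, 3.14, 3.14].

INTERFACE

Orientations are given as a unit quaternion [x, y, z, w].
In Python, from bench import state, snapshot, sign_off gives the robot as it stands.
- The arm moves only by the tool send_rows, never from a script. Its argument "deltas" is a list of rows, each a list of 4 numbers: the shift along the tool's x, y, z in m, then the turn about the tool's z in degrees. A call has 1 to 8 rows; each row shifts and turns the commanded pose from where the row before left it, along the tool's axes as they then stand; what a row does not reach is not made up. A row lasts 1/12 s, in which the tool goes at most 41.7 mm and 7.16 degrees, less where a joint would pass 70% of its speed; a pose out of reach is approached as far as the arm can. A call with a gripper value outside its range is refused whole. "gripper" is the finger opening in m, from 0 to 0.094, set as the call begins (left out, the last holds). The fingers move at their own pace and stop on an object; "newtons" is the grip in N (left out, the last holds). Time passes only in rows, so rows that do not move let the fingers close. It gives the time, the measured TCP pose, the force, the opening and the grip force at its end, in the units of the state.
- state(): the state, without advancing time (a new reading comes with each control period).
- snapshot(name): name is "scene" or "side" or "wrist"; returns a dict with "pixels" (420x560x3 uint8, red, green, blue), "fx", "fy", "cx", "cy" (pixels), "extrinsics" (4x4, takes a point from world to camera coordinates). Camera axes: x right, y down, z forward; pixel columns grow to the right and rows downward; lengths in m; the calibration is good to about 2 mm. A picture is of the moment at which its call begins. There is no depth.
- sign_off(): hands the job in; it is judged then, once.
The state is a dict: "time": time; "joints": joint angles; "dq": joint speeds; "effort": joint torques, N m; "tool_pos": TCP position; "orientation": TCP orientation; "ft_force": force on the tool from outside, world axes, zero at the start; "moment": the same for the moment, N m; "opening": opening from 0.0 (shut) to 1.0 (fully open); "finger_force": force on a finger pad.
Only numpy, scipy, OpenCV 4.12 (cv2) and the standard library are available. Lean on these libraries where they do the work, as an engineer would, in place of code of your own. Each camera call takes 0.05 s, during which the arm holds its last target. There are 200 camera calls.

## Working session

There is one attempt and no reset: what is moved stays moved. The work goes in short steps, Python scripts to look and compute and a tool call to move; the robot and the scene stay as the last step left them, time stands still between calls to the robot, and variables do not carry over. Pictures are saved under pics/ and viewed, at most 10 in all, crops included, and the job is handed in when it is done.

Besides the shell and the picture viewer there is one more tool, called after "Call:" as name(argument=value, ...) on one line, values as JSON. send_rows: Moves the arm, as the interface text tells. Its arguments: {"type":"object","properties":{"deltas":{"type":"array","items":{"type":"array","items":{"type":"number"}}},"gripper":{"type":"number"},"newtons":{"type":"number"}},"required":["deltas"]}

```bash
mkdir -p pics; cat > h.py <<'E'
from bench import state, snapshot, sign_off
import numpy as np, cv2
def snap(n,f):
    s=snapshot(n); cv2.imwrite(f'pics/{f}.png',s['pixels'][:,:,::-1]); np.save(f'pics/{f}.npy',s,allow_pickle=True); return s
def load(f): return np.load(f'pics/{f}.npy',allow_pickle=True).item()
def P(s): return np.array([[s['fx'],0,s['cx']],[0,s['fy'],s['cy']],[0,0,1]])@np.array(s['extrinsics'])[:3]
def plane(s,uv,z):
    M=P(s); H=np.c_[M[:,0],M[:,1],M[:,2]*z+M[:,3]]; p=np.linalg.solve(H,[*uv,1]); return p[:2]/p[2]
def tri(s1,a,s2,b):
    X=cv2.triangulatePoints(P(s1),P(s2),np.array(a,float).reshape(2,1),np.array(b,float).reshape(2,1)); return (X[:3]/X[3]).ravel()
def proj(s,X):
    p=P(s)@np.r_[X,1]; return p[:2]/p[2]
E
python3 - <<'E'
from h import *
for n in('scene','side','wrist'):
    s=snap(n,n+'0'); E=np.array(s['extrinsics']); print(n,s['fx'],(-E[:3,:3].T@E[:3,3]).round(3))
print(state())
a=[load(n+'0')['pixels'] for n in('scene','side')]
E
```

```text
scene 425.03443596552665 [ 1.075 -0.348  0.845]
side 456.1079405639167 [ 0.092 -0.535  0.577]
wrist 360.10023168253133 [ 0.239 -0.608  0.383]
{'time': 0.15, 'joints': array([ 1.23822028,  0.62911864,  0.03847436,  1.51810651, -0.02700367,
        0.99631783, -0.02000838]), 'dq': array([ 0.00261867, -0.00245597, -0.00094007, -0.0029487 , -0.00154677,
       -0.00076264,  0.00043273]), 'effort': array([ 1.93371903e-03, -5.50088739e+01,  1.14520479e+00, -1.86814910e+01,
       -5.20811928e-02,  2.08550692e-02,  8.53228903e-05]), 'tool_pos': array([ 0.17123659, -0.62650295,  0.19208577]), 'orientation': array([ 9.91118785e-01,  1.32977595e-01, -1.03851355e-04, -7.08322379e-04]), 'ft_force': array([0.50345458, 0.38194069, 0.71732816]), 'moment': array([-0.01253163,  0.00052962, -0.01211285]), 'finger_force': 0.0, 'opening': 1.0015490166148235}
```

View pics/scene0.png

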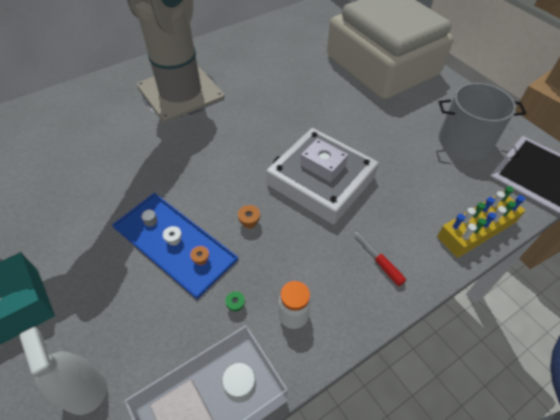

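View pics/side0.png

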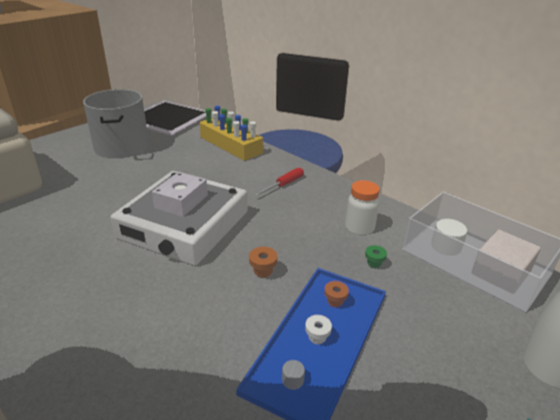

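View pics/wrist0.png

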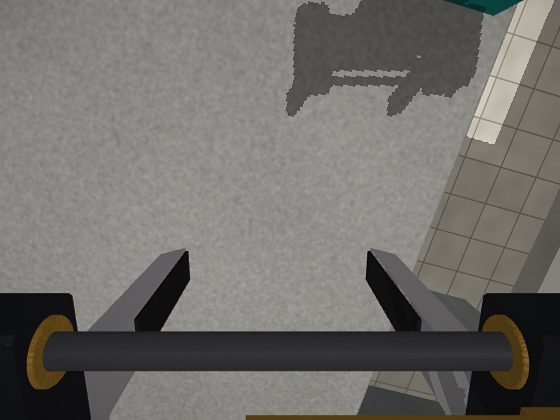

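The scene and side views show the wanted bronze bushing in the tray at scene (200,256) and side (337,293). The larger look-alike is outside the tray at scene (249,216). The bore is at scene (324,156) and side (180,188). The wrist view shows only bare bench.

```bash
python3 - <<'E'
from h import *
a,b=load('scene0'),load('side0')
for n,p,q in [('bush',(200,254),(337,291)),('big',(249,214),(263,257)),('white',(172,235),(318,325)),('collar',(149,216),(293,368)),('bore',(324,156),(180,188)),('green',(235,300),(376,254)),('jarcap',(295,291),(365,189)),('base',(180,90),(0,0))]:
    X=tri(a,p,b,q); print(n,X.round(4),'err',(proj(a,X)-p).round(1),plane(a,p,.1 if n=='bore' else .036).round(3),plane(b,q,.1 if n=='bore' else .036).round(3))
def crop(s,c,r,k): 
    return cv2.resize(s['pixels'][c[1]-r:c[1]+r,c[0]-r:c[0]+r,::-1],(380,280*0+380),interpolation=cv2.INTER_CUBIC)
cv2.imwrite('pics/crops.png',np.hstack([crop(a,(200,256),24,0),crop(b,(337,293),24,0)]))
c2=np.hstack([crop(a,(324,156),34,0),crop(b,(180,188),34,0)]);cv2.imwrite('pics/crop2.png',c2)
E
```

```text
bush [ 0.5787 -0.2242  0.033 ] err [-0.7  0.8] [ 0.58  -0.222] [ 0.576 -0.228]
big [ 0.5484 -0.0782  0.0387] err [-0.4  0.6] [ 0.546 -0.076] [ 0.551 -0.078]
white [ 0.4978 -0.2516  0.0334] err [ 0.1 -0.1] [ 0.5   -0.252] [ 0.496 -0.253]
collar [ 0.4151 -0.2736  0.0281] err [-0.  0.] [ 0.421 -0.274] [ 0.411 -0.277]
bore [0.5354 0.1469 0.0942] err [-0.1  0.3] [0.539 0.144] [0.53  0.138]
green [ 0.7142 -0.2139  0.0285] err [-0.6  0.7] [ 0.717 -0.213] [ 0.706 -0.22 ]
jarcap [ 0.794  -0.1223  0.0996] err [-1.2  1.6] [ 0.768 -0.099] [ 0.886 -0.072]
base [ 0.301  -0.0678  0.4303] err [ -5.3 -87.5] [ 0.039 -0.009] [1.167 2.96 ]
```

View pics/crop2.png

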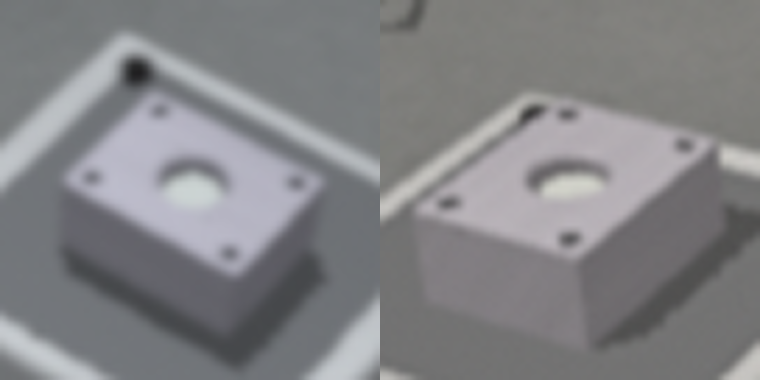

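The bore crop gives the bore centre at about scene (324.7,155.1) and side (179.6,186.6). Next I'll hover short of the bushing to get a wrist view.

```bash
cat >> h.py <<'E'
from scipy.spatial.transform import Rotation as Rn
def rel(target,st=None):
    st=st or state(); return Rn.from_quat(st['orientation']).inv().apply(np.array(target)-st['tool_pos']).round(4)
E
python3 - <<'E'
from h import *
a,b=load('scene0'),load('side0')
print(tri(a,(324.7,155.1),b,(179.6,186.6)),plane(a,(324.7,155.1),.1),plane(b,(179.6,186.6),.1))
c,s=np.cos(.267),np.sin(.267)
print(rel((.579-.04*c,-.225-.04*s,.19)))
w=load('wrist0');E=np.array(w['extrinsics']); print(E[:3,:3].T[:,2], proj(w,[.1712,-.6265,.192]))
E
```

```text
[0.53576007 0.14842963 0.09673573] [0.53744208 0.14719988] [0.53250413 0.14259574]
[ 0.4592 -0.2798  0.0025]
[-0.23627188 -0.06302274 -0.96964103] [277.81142432 257.02578868]
```

Call:
send_rows(deltas=[[0.0287,-0.0175,0],[0.0287,-0.0175,0],[0.0287,-0.0175,0],[0.0287,-0.0175,0],[0.0287,-0.0175,0],[0.0287,-0.0175,0],[0.0287,-0.0175,0],[0.0287,-0.0175,0]], gripper=0.064)

```text
$.deltas[0]: bad value
```

Call:
send_rows(deltas=[[0.0287,-0.0175,0],[0.0287,-0.0175,0],[0.0287,-0.0175,0],[0.0287,-0.0175,0],[0.0287,-0.0175,0],[0.0287,-0.0175,0],[0.0287,-0.0175,0],[0.0287,-0.0175,0]])

```text
$.deltas[0]: bad value
```

Call:
send_rows(deltas=[[0,0,0],[0,0,0]])

```text
$.deltas[0]: bad value
```

```bash
python3 - <<'E'
from h import *
w=snap('wrist','w1');st=state();print(st['tool_pos'],st['orientation'],st['ft_force'])
print(proj(w,[.579,-.225,.036]))
E
```

```text
[ 0.1712961  -0.62662996  0.19224359] [ 9.91117072e-01  1.32991226e-01 -6.74009356e-05 -5.27957817e-04] [ 0.22735872  0.03668468 -0.56992858]
[-156.9113115  -558.19242552]
```

View pics/w1.png

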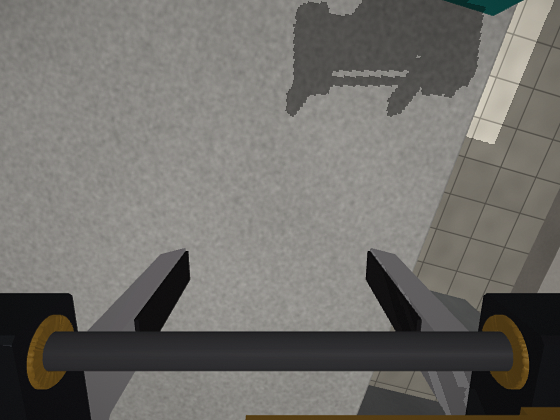

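The calls were refused because each row needs 4 numbers. The arm hasn't moved, and the picture shows the same bare bench. I'll resend with the turn included.

Call:
send_rows(deltas=[[0.0287,-0.0175,0,0],[0.0287,-0.0175,0,0],[0.0287,-0.0175,0,0],[0.0287,-0.0175,0,0],[0.0287,-0.0175,0,0],[0.0287,-0.0175,0,0],[0.0287,-0.0175,0,0],[0.0287,-0.0175,0,0]], gripper=0.064)

```text
time: 0.87
tool_pos: [0.3568, -0.43, 0.1928]
orientation: [0.991, 0.133, -0.0, -0.0]
ft_force: [-0.4, -1.0, 0.3]
opening: 0.679
finger_force: 0.0
```

Call:
send_rows(deltas=[[0.0287,-0.0175,0,0],[0.0287,-0.0175,0,0],[0.0287,-0.0175,0,0],[0.0287,-0.0175,0,0],[0.0287,-0.0175,0,0],[0.0287,-0.0175,0,0],[0.0287,-0.0175,0,0],[0.0287,-0.0175,0,0]])

```text
time: 1.53
tool_pos: [0.5414, -0.2345, 0.1927]
orientation: [0.991, 0.133, -0.0, -0.0]
ft_force: [-0.5, -1.0, 0.1]
opening: 0.68
finger_force: 0.0
```

Call:
send_rows(deltas=[[0,0,0,0],[0,0,0,0],[0,0,0,0]])

```text
time: 1.78
tool_pos: [0.5398, -0.2364, 0.1925]
orientation: [0.991, 0.133, -0.001, 0.0]
ft_force: [0.3, -0.7, 0.3]
opening: 0.681
finger_force: 0.0
```

```bash
python3 - <<'E'
from h import *
w=snap('wrist','w2');st=state();print(st['tool_pos'],st['orientation'],st['ft_force'])
print(proj(w,[.579,-.225,.036]))
E
```

```text
[ 0.53939838 -0.23720622  0.19263259] [ 9.91233589e-01  1.32119278e-01 -6.05073411e-04  3.20665493e-04] [-0.25151872  0.89660241  0.49928781]
[276.70293375 159.41575996]
```

View pics/w2.png

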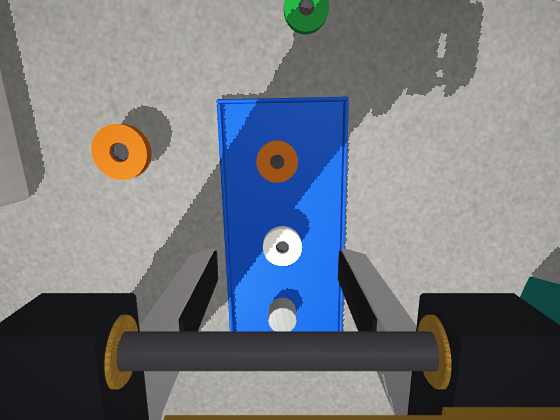

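The wrist view shows the bronze bushing at (277,162), close to the predicted (276.7,159.4). White is at (282,246) and the tray axis lines up with tool x. I'll segment it and triangulate from three views.

```bash
python3 - <<'E'
from h import *
def hole(f,roi,lo=None):
    s=load(f);p=s['pixels'].astype(int);x0,x1,y0,y1=roi;q=p[y0:y1,x0:x1]
    m=((q[...,0]-q[...,2])>35).astype(np.uint8)
    c,_=cv2.findContours(m,cv2.RETR_EXTERNAL,cv2.CHAIN_APPROX_NONE);c=max(c,key=cv2.contourArea)
    r=cv2.boundingRect(c);e=cv2.fitEllipse(c)
    f_=np.zeros_like(m);cv2.drawContours(f_,[c],-1,1,-1)
    h=(f_==1)&(q.sum(2)<230)&(m==0); yy,xx=np.nonzero(h)
    return s,(e[0][0]+x0,e[0][1]+y0),e[1],(r[0]+x0,r[1]+y0,*r[2:]),(xx.mean()+x0,yy.mean()+y0,len(xx)) if len(xx) else None
R=[hole('scene0',(185,218,240,272)),hole('side0',(315,360,275,312)),hole('w2',(250,304,135,188))]
for r in R: print(r[1:])
def multi(obs):
    A=[]
    for s,u in obs:
        M=P(s);A+= [(u[0]*M[2]-M[0])/s['fx'],(u[1]*M[2]-M[1])/s['fx']]
    v=np.linalg.svd(A)[2][-1];X=v[:3]/v[3];print(X.round(4),[(proj(s,X)-u[:2]).round(2) for s,u in obs]);return X
w=R[2]
multi([(w[0],w[1]),(R[0][0],(200,254)),(R[1][0],(337,291))])
if all(r[4] for r in R): multi([(r[0],r[4][:2]) for r in R])
print('wrist planar',plane(w[0],w[1],.036))
E
```

```text
((199.31029224395752, 254.6592149734497), (16.03392219543457, 16.4118595123291), (191, 247, 17, 17), (np.float64(199.2), np.float64(252.6), 5))
((335.75635147094727, 292.24596405029297), (21.945934295654297, 23.08245277404785), (325, 281, 23, 25), (np.float64(334.875), np.float64(288.25), 8))
((276.79520416259766, 161.2314853668213), (40.242034912109375, 41.04833221435547), (257, 141, 41, 42), (np.float64(276.751677852349), np.float64(161.26845637583892), 149))
[ 0.578  -0.2247  0.0334] [array([-0.69, -1.11]), array([-1.08,  0.59]), array([-1.06, -0.47])]
[ 0.577  -0.2237  0.0387] [array([-0.42,  0.23]), array([ 0.54, -0.03]), array([-1.94,  0.03])]
wrist planar [ 0.57736278 -0.22553643]
```

```bash
python3 - <<'E'
from h import *
print(rel((.5775,-.225,.06)),rel((.5775,-.225,.04)))
E
```

```text
[ 0.0401 -0.0019  0.1326] [ 0.0402 -0.0019  0.1526]
```

Call:
send_rows(deltas=[[0.013,-0.001,0.01,0],[0.013,-0.001,0.02,0],[0.014,0,0.025,0],[0,0,0.025,0],[0,0,0.025,0],[0,0,0.02,0],[0,0,0.008,0],[0,0,0,0]])

```text
time: 2.5
tool_pos: [0.5769, -0.2234, 0.0572]
orientation: [0.991, 0.132, -0.002, -0.001]
ft_force: [-0.3, 0.1, -0.4]
opening: 0.677
finger_force: 0.0
```

Call:
send_rows(deltas=[[0,0,0,0],[0,0,0,0]])

```text
time: 2.67
tool_pos: [0.5796, -0.2241, 0.061]
orientation: [0.991, 0.133, 0.001, 0.001]
ft_force: [0.4, 0.6, -0.1]
opening: 0.677
finger_force: 0.0
```

```bash
python3 - <<'E'
from h import *
print(state()['tool_pos'],rel((.5775,-.225,.04)))
s=snap('wrist','w3');print(proj(s,[.5775,-.225,.036]))
p=s['pixels'].astype(int);m=((p[...,0]-p[...,2])>35).astype(np.uint8);m[330:]=0
c,_=cv2.findContours(m,cv2.RETR_EXTERNAL,cv2.CHAIN_APPROX_NONE)
for k in c:
    if cv2.contourArea(k)>500: print(cv2.boundingRect(k),cv2.fitEllipse(k))
E
```

```text
[ 0.57964903 -0.22409329  0.06098081] [-0.0024  0.0003  0.021 ]
[278.06869904 246.65783132]
(248, 214, 62, 63) ((278.5379333496094, 244.88412475585938), (61.59697723388672, 62.44908905029297), 1.0110946893692017)
(0, 191, 95, 85) ((44.4647102355957, 231.68740844726562), (84.43055725097656, 96.80370330810547), 85.41321563720703)
```

View pics/w3.png

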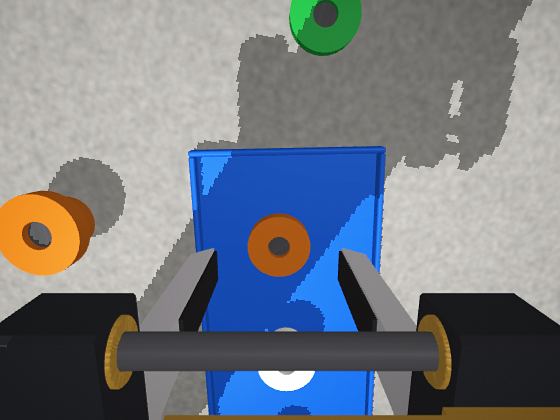

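The wrist view shows the bushing flange at (278.5,245), midway between the fingers and within about 1 mm of the prediction. The neighbouring parts are clear, so I'll go down and grip.

Call:
send_rows(deltas=[[-0.0005,0,0.006,0],[-0.0005,0,0.006,0],[0,0,0.005,0],[0,0,0.003,0],[0,0,0.001,0],[0,0,0,0],[0,0,0,0]])

```text
time: 3.3
tool_pos: [0.5777, -0.2236, 0.0387]
orientation: [0.991, 0.133, -0.0, -0.0]
ft_force: [0.7, -0.7, -0.5]
opening: 0.684
finger_force: 0.0
```

Call:
send_rows(deltas=[[0,0,0,0],[0,0,0,0],[0,0,0,0],[0,0,0,0],[0,0,0,0],[0,0,0,0],[0,0,0,0],[0,0,0,0]], gripper=0.02, newtons=40)

```text
time: 3.97
tool_pos: [0.5777, -0.2236, 0.0388]
orientation: [0.991, 0.133, 0.0, 0.0]
ft_force: [0.0, -0.7, -0.7]
opening: 0.218
finger_force: 0.0
```

```bash
python3 - <<'E'
from h import *
s=snap('wrist','w4');st=state();print(st['tool_pos'],st['opening'],st['finger_force'],st['ft_force'])
print(tri(load('w2'),(276.8,161.2),load('w3'),(278.5,244.9)))
E
```

```text
[ 0.57761419 -0.22364845  0.03876892] 0.21142520852758678 0.0 [-0.56745398  0.21395265  0.41797329]
[ 0.57684611 -0.22558186  0.03008465]
```

View pics/w4.png

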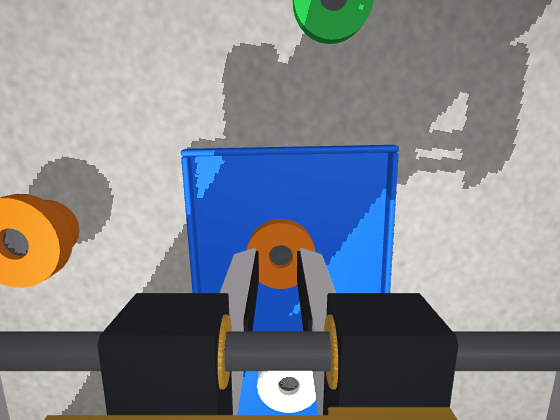

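The picture shows the fingertips closed over the top of the flange, centred at (281,254), without touching it. So the flange top is lower than I assumed or the tips are higher. I'll measure its height properly before trying again.

```bash
python3 - <<'E'
from h import *
from scipy.optimize import least_squares
obs=[]
for f,roi in (('w2',(250,304,135,188)),('w3',(235,325,200,290))):
    s=load(f);x0,x1,y0,y1=roi;q=s['pixels'].astype(int)[y0:y1,x0:x1];m=((q[...,0]-q[...,2])>35).astype(np.uint8)
    c,_=cv2.findContours(m,cv2.RETR_EXTERNAL,cv2.CHAIN_APPROX_NONE);c=max(c,key=cv2.contourArea)
    M=np.zeros_like(m);cv2.drawContours(M,[c],-1,1,-1);ys,xs=np.nonzero(M)
    E=np.array(s['extrinsics']);C=-E[:3,:3].T@E[:3,3];print(f,'cam',C.round(4),'area',len(xs),'c',xs.mean()+x0,ys.mean()+y0)
    for z in (.022,.026,.030,.034,.036,.038):
        xy=plane(s,(xs.mean()+x0,ys.mean()+y0),z);t=np.linspace(0,2*np.pi,200)
        pts=np.array([proj(s,[xy[0]+.02*np.cos(a),xy[1]+.02*np.sin(a),z]) for a in t],np.float32);print(z,xy.round(4),cv2.contourArea(pts).round(0))
    obs.append((s,(xs.mean()+x0,ys.mean()+y0)))
print(tri(*obs[0],*obs[1]))
# tray: corners far edge in w2,w3
print('tray rim', tri(obs[0][0],(217.5,100),obs[1][0],(190,152)),tri(obs[0][0],(348,97.5),obs[1][0],(384.5,148)))
w=load('w4');st=state();z=Rn.from_quat(st['orientation']).as_matrix();
for d in(-.008,0,.011):print(d,proj(w,st['tool_pos']+z[:,2]*d),proj(w,st['tool_pos']+z[:,2]*d+z[:,1]*.01), proj(w,st['tool_pos']+z[:,2]*d+z[:,0]*.008))
E
```

```text
w2 cam [ 0.608  -0.2176  0.3834] area 1354 c 276.7872968980798 161.22895125553913Traceback (most recent call last):
  File "<stdin>", line 11, in <module>
AttributeError: 'float' object has no attribute 'round'
```

```bash
python3 - <<'E'
from h import *
obs=[]
for f,roi in (('w2',(250,304,135,188)),('w3',(235,325,200,290))):
    s=load(f);x0,x1,y0,y1=roi;q=s['pixels'].astype(int)[y0:y1,x0:x1];m=((q[...,0]-q[...,2])>35).astype(np.uint8)
    c,_=cv2.findContours(m,cv2.RETR_EXTERNAL,cv2.CHAIN_APPROX_NONE);c=max(c,key=cv2.contourArea)
    M=np.zeros_like(m);cv2.drawContours(M,[c],-1,1,-1);ys,xs=np.nonzero(M);u=(xs.mean()+x0,ys.mean()+y0)
    E=np.array(s['extrinsics']);C=-E[:3,:3].T@E[:3,3];print(f,'cam',C.round(4),'area',len(xs),'c',u)
    for z in (.022,.026,.030,.034,.038):
        xy=plane(s,u,z)
        pts=np.array([proj(s,[xy[0]+.02*np.cos(a),xy[1]+.02*np.sin(a),z]) for a in np.linspace(0,6.283,200)],np.float32);print(z,xy.round(4),cv2.contourArea(pts))
    obs.append((s,u))
print(tri(*obs[0],*obs[1]))
print('tray rim', tri(obs[0][0],(217.5,100),obs[1][0],(190,152)),tri(obs[0][0],(348,97.5),obs[1][0],(384.5,148)))
w=load('w4');st=state();R=Rn.from_quat(st['orientation']).as_matrix()
for d in(-.008,0,.011):print(d,[proj(w,st['tool_pos']+R@o).round(1) for o in ([0,0,d],[0,.01,d],[.008,0.01,d])])
E
```

```text
w2 cam [ 0.608  -0.2176  0.3834] area 1354 c (np.float64(276.7872968980798), np.float64(161.22895125553913))
0.022 [ 0.5761 -0.2258] 1279.3484869361855
0.026 [ 0.5765 -0.2258] 1308.1544977885205
0.03 [ 0.5768 -0.2257] 1337.944741095649
0.034 [ 0.5772 -0.2256] 1368.764041085029
0.038 [ 0.5775 -0.2255] 1400.661032428383
w3 cam [ 0.6472 -0.2053  0.2521] area 3110 c (np.float64(278.5363344051447), np.float64(244.88295819935692))
0.022 [ 0.5743 -0.2263] 2659.468509299564
0.026 [ 0.5755 -0.2259] 2754.4685003013583
0.03 [ 0.5768 -0.2255] 2854.6527854029555
0.034 [ 0.5781 -0.2252] 2960.4047791358316
0.038 [ 0.5793 -0.2248] 3072.1454059309326
[ 0.57680685 -0.22559864  0.02992259]
tray rim [ 0.61753609 -0.15401372  0.01085662] [ 0.65376569 -0.27770577  0.0086287 ]
-0.008 [array([277.7, 262.1]), array([296.2, 262.1]), array([296.4, 248. ])]
0 [array([277.7, 256.9]), array([295.5, 256.9]), array([295.6, 243.4])]
0.011 [array([277.6, 250.5]), array([294.5, 250.5]), array([294.7, 237.5])]
```

The height comes out near 0.035 from flange size, with the wrist triangulation biased a few mm low. The image geometry puts the visible tips well behind the stated offset from the TCP, so I'll check from the side and scene cameras with the nominal tip and TCP drawn on.

```bash
python3 - <<'E'
from h import *
st=state();R=Rn.from_quat(st['orientation']).as_matrix();T=[]
for n in('side','scene'):
    s=snap(n,n+'5');k=10 if n=='side' else 10
    c=proj(s,st['tool_pos']).astype(int);r=20
    x0,y0=c[0]-r,c[1]-r
    im=cv2.resize(s['pixels'][y0-10:y0+2*r,x0:x0+2*r,::-1],None,fx=k,fy=k,interpolation=cv2.INTER_CUBIC)
    for d,col in((-.008,(0,255,0)),(0,(255,255,0)),(.011,(0,0,255))):
        for o in(-.010,.010):
            p=proj(s,st['tool_pos']+R@[0,o,d]);q=(int((p[0]-x0+.5)*k),int((p[1]-y0+10+.5)*k));cv2.circle(im,q,3,col,-1)
    T.append(im)
cv2.imwrite('pics/c5.png',np.hstack(T))
E
```

```text
(no output)
```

View pics/c5.png

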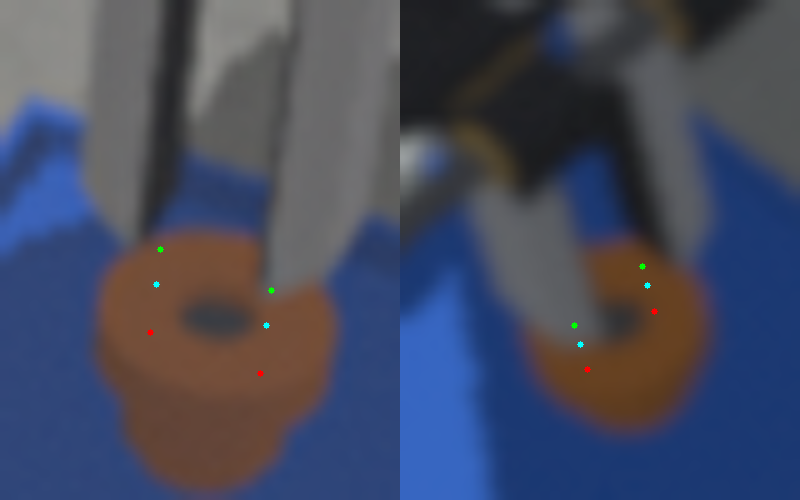

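The picture shows the real tips near the green dots, about 8 mm behind the TCP and hovering above the flange, not 11 mm ahead of it. I'll find the exact offset by lightly touching the flange top with the tips.

Call:
send_rows(deltas=[[0,0,0.002,0],[0,0,0.002,0],[0,0,0.001,0],[0,0,0,0],[0,0,0,0]])

```text
time: 4.53
tool_pos: [0.5775, -0.2236, 0.0336]
orientation: [0.991, 0.133, -0.0, -0.0]
ft_force: [-0.1, 1.0, -0.4]
opening: 0.215
finger_force: 0.0
```

Call:
send_rows(deltas=[[0,0,0.001,0],[0,0,0,0],[0,0,0.001,0],[0,0,0,0]])

```text
time: 4.87
tool_pos: [0.5776, -0.2236, 0.0317]
orientation: [0.991, 0.133, -0.0, -0.0]
ft_force: [0.5, 0.0, -0.2]
opening: 0.214
finger_force: 0.0
```

Call:
send_rows(deltas=[[0,0,0.001,0],[0,0,0,0],[0,0,0.001,0],[0,0,0,0]])

```text
time: 5.2
tool_pos: [0.5776, -0.2236, 0.0297]
orientation: [0.991, 0.133, -0.0, -0.0]
ft_force: [-0.1, -0.3, -0.7]
opening: 0.213
finger_force: 0.0
```

Call:
send_rows(deltas=[[0,0,0.001,0],[0,0,0,0],[0,0,0.001,0],[0,0,0,0]])

```text
time: 5.53
tool_pos: [0.5775, -0.2236, 0.0276]
orientation: [0.991, 0.133, -0.0, -0.0]
ft_force: [-0.3, 0.0, -0.9]
opening: 0.212
finger_force: 0.0
```

Call:
send_rows(deltas=[[0,0,0.001,0],[0,0,0,0]])

```text
time: 5.7
tool_pos: [0.5776, -0.2236, 0.0266]
orientation: [0.991, 0.133, -0.0, -0.0]
ft_force: [-0.4, -0.2, 0.0]
opening: 0.216
finger_force: 0.0
```

Call:
send_rows(deltas=[[0,0,0.001,0],[0,0,0,0]])

```text
time: 5.87
tool_pos: [0.5775, -0.2236, 0.0256]
orientation: [0.991, 0.133, -0.0, -0.0]
ft_force: [0.2, -0.5, -0.1]
opening: 0.213
finger_force: 0.0
```

Call:
send_rows(deltas=[[0,0,0.001,0],[0,0,0,0]])

```text
time: 6.03
tool_pos: [0.5775, -0.2236, 0.0246]
orientation: [0.991, 0.133, -0.0, -0.0]
ft_force: [0.1, 0.0, 0.1]
opening: 0.211
finger_force: 0.0
```

Call:
send_rows(deltas=[[0,0,0.001,0],[0,0,0,0]])

```text
time: 6.2
tool_pos: [0.5777, -0.2237, 0.0237]
orientation: [0.991, 0.133, 0.0, 0.0]
ft_force: [0.3, -0.0, 1.1]
opening: 0.209
finger_force: 0.0
```

Call:
send_rows(deltas=[[0,0,0.001,0],[0,0,0,0]])

```text
time: 6.37
tool_pos: [0.5778, -0.2237, 0.0236]
orientation: [0.991, 0.133, 0.0, 0.0]
ft_force: [-1.6, 0.8, 5.7]
opening: 0.215
finger_force: 3.1
```

Contact came at TCP z = 0.0237 with the flange top at about 0.036, so the tips are about 12 mm behind the reported TCP. I'll back off, open, straddle the flange with 7 mm of engagement, and grip.

Call:
send_rows(deltas=[[0,0,-0.004,0],[0,0,-0.004,0],[0,0,0,0],[0,0,0,0],[0,0,0,0],[0,0,0,0],[0,0,0,0],[0,0,0,0]], gripper=0.06)

```text
time: 7.03
tool_pos: [0.5775, -0.2236, 0.0306]
orientation: [0.991, 0.133, -0.0, -0.0]
ft_force: [0.1, -0.1, -0.7]
opening: 0.64
finger_force: 0.0
```

Call:
send_rows(deltas=[[0,0,0.004,0],[0,0,0.004,0],[0,0,0.004,0],[0,0,0.002,0],[0,0,0,0],[0,0,0,0]])

```text
time: 7.53
tool_pos: [0.5774, -0.2236, 0.0164]
orientation: [0.991, 0.133, -0.0, -0.0]
ft_force: [-0.3, 0.0, 0.6]
opening: 0.638
finger_force: 0.0
```

Call:
send_rows(deltas=[[0,0,0,0],[0,0,0,0],[0,0,0,0],[0,0,0,0],[0,0,0,0],[0,0,0,0]], gripper=0.03, newtons=40)

```text
time: 8.03
tool_pos: [0.578, -0.2241, 0.0171]
orientation: [0.991, 0.133, 0.0, 0.0]
ft_force: [-0.4, -1.5, 1.2]
opening: 0.408
finger_force: 40.0
```

Call:
send_rows(deltas=[[0,0,-0.005,0],[0,0,-0.015,0],[0,0,-0.025,0],[0,0,-0.03,0],[0,0,-0.03,0],[0,0,-0.03,0],[0,0,-0.015,0],[0,0,0,0]])

```text
time: 8.7
tool_pos: [0.5799, -0.2242, 0.1708]
orientation: [0.991, 0.133, 0.003, 0.001]
ft_force: [0.6, 0.3, -2.8]
opening: 0.412
finger_force: 40.0
```

Call:
send_rows(deltas=[[0,0,0,0],[0,0,0,0]])

```text
time: 8.87
tool_pos: [0.5762, -0.2229, 0.1652]
orientation: [0.991, 0.133, -0.001, -0.001]
ft_force: [-0.0, -0.3, -3.8]
opening: 0.412
finger_force: 40.0
```

```bash
python3 - <<'E'
from h import *
s=snap('wrist','w6');st=state();print(st['tool_pos'],st['opening'],st['finger_force'])
p=s['pixels'].astype(int);m=((p[...,0]-p[...,2])>35).astype(np.uint8);m[300:]=0;m[:,:200]=0;m[:,360:]=0
c,_=cv2.findContours(m,cv2.RETR_EXTERNAL,cv2.CHAIN_APPROX_NONE);c=max(c,key=cv2.contourArea);print(cv2.boundingRect(c),cv2.contourArea(c))
q=p[200:300,230:330];h=(q.max(2)<100)
x0,y0,w,hh=cv2.boundingRect(c);M=np.zeros(m.shape,np.uint8);cv2.drawContours(M,[c],-1,1,-1)
ys,xs=np.nonzero((M==1)&(m==0));print('hole',len(xs),xs.mean() if len(xs) else 0,ys.mean() if len(xs) else 0)
for y in range(y0,y0+hh,4): r=np.nonzero(m[y])[0];print(y,r.min(),r.max(),len(r))
R=Rn.from_quat(st['orientation']).as_matrix();top=-.0192
for x in(-.02,0,.02):print(x,[proj(s,st['tool_pos']+R@[x,y,top]).round(1) for y in(-.02,0,.02)])
E
```

```text
[ 0.57610675 -0.22295554  0.16481351] 0.40474455293633177 39.99211370944977
(240, 229, 76, 71) 4380.5
hole 428 277.39018691588785 269.4299065420561
229 274 276 3
233 261 294 34
237 255 300 46
241 250 305 56
245 247 308 62
249 245 310 66
253 243 312 70
257 241 314 74
261 240 314 60
265 240 315 53
269 240 315 50
273 240 315 52
277 240 315 58
281 240 314 75
285 243 312 70
289 245 310 66
293 248 307 60
297 252 303 52
-0.02 [array([239.6, 305.6]), array([277.7, 305.5]), array([315.8, 305.5])]
0 [array([238.6, 270. ]), array([277.7, 269.9]), array([316.8, 269.9])]
0.02 [array([237.5, 232.4]), array([277.6, 232.4]), array([317.8, 232.3])]
```

The bushing is held and centred: its hole is at (277.4,269.4) against the TCP axis at (277.7,269.9). Now I'll move to a hover short of the bore.

Call:
send_rows(deltas=[[0.001,-0.015,0,0],[0.001,-0.03,0,0],[0.001,-0.03,0,0],[0.001,-0.03,0,0],[0.001,-0.03,0,0],[0.001,-0.03,0,0],[0.001,-0.03,0,0],[0.001,-0.03,0,0]])

```text
time: 9.58
tool_pos: [0.524, -0.0019, 0.1657]
orientation: [0.991, 0.133, -0.001, -0.0]
ft_force: [1.0, 0.4, -2.2]
opening: 0.407
finger_force: 40.0
```

Call:
send_rows(deltas=[[0.001,-0.03,0,0],[0,-0.03,0,0],[0,-0.03,0,0],[0,-0.03,0,0],[0,-0.015,0,0],[0,-0.007,0,0],[0,0,0,0],[0,0,0,0]])

```text
time: 10.25
tool_pos: [0.4891, 0.1321, 0.1663]
orientation: [0.991, 0.133, -0.001, 0.0]
ft_force: [0.0, -0.1, -2.3]
opening: 0.41
finger_force: 40.0
```

Call:
send_rows(deltas=[[0,0,0,0],[0,0,0,0],[0,0,0,0]])

```text
time: 10.5
tool_pos: [0.4899, 0.1313, 0.1667]
orientation: [0.991, 0.132, -0.0, 0.0]
ft_force: [-0.4, -0.2, -1.9]
opening: 0.41
finger_force: 40.0
```

```bash
python3 - <<'E'
from h import *
s=snap('wrist','w7');st=state();print(st['tool_pos'],st['opening'],st['finger_force'],proj(s,[.536,.147,.1]))
cv2.imwrite('pics/w7z.png',cv2.resize(s['pixels'][60:320,100:460,::-1],None,fx=2.2,fy=2.2,interpolation=cv2.INTER_CUBIC))
E
```

```text
[0.48987664 0.13161827 0.16676056] 0.40557174881317104 39.993159770965576 [273.18556676 159.41798444]
```

View pics/w7z.png

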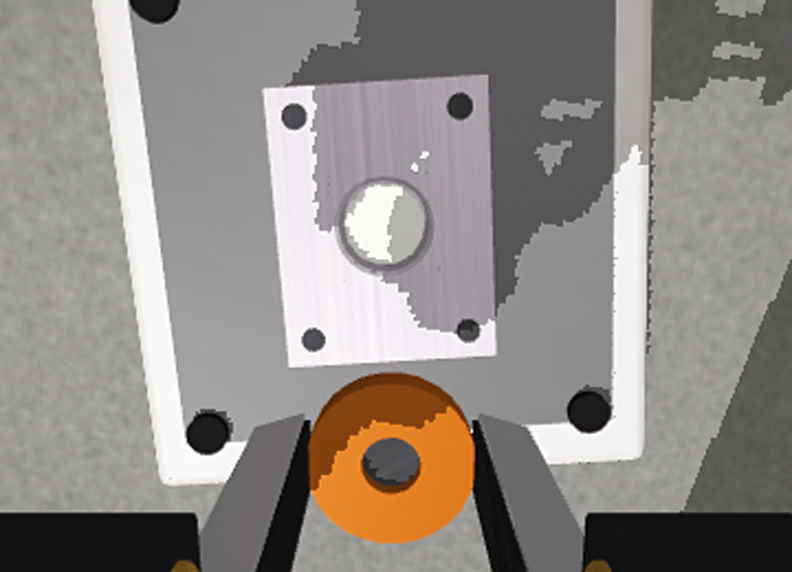

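The crop shows the bore mouth ringed at about (386,224), which is pixel (275.7,161.9), and the held flange's hole at (391,465), which is pixel (277.7,271.4). I'll refine the mouth circle numerically and get the relative offset.

```bash
python3 - <<'E'
from h import *
s=load('w7');st=state();g=cv2.cvtColor(s['pixels'],cv2.COLOR_RGB2GRAY).astype(np.float32)
# mouth edge: radial outermost strong gradient
c0=np.array([275.7,161.9]);pts=[]
for a in np.arange(0,6.283,.1):
    r=np.arange(17,26,.25);x=(c0[0]+r*np.cos(a)).astype(np.float32);y=(c0[1]+r*np.sin(a)).astype(np.float32)
    v=cv2.remap(g,x[None],y[None],cv2.INTER_LINEAR)[0];d=v[4:]-v[:-4];i=d.argmax();
    if d[i]>12: pts.append((c0[0]+(r[i]+.5)*np.cos(a),c0[1]+(r[i]+.5)*np.sin(a)))
pts=np.array(pts,np.float32);e=cv2.fitEllipse(pts);
res=abs(np.hypot(*((pts-e[0]).T))-np.mean(e[1])/2);e=cv2.fitEllipse(pts[res<1.2]);print(len(pts),(res<1.2).sum(),e)
E=np.array(s['extrinsics']);C=-E[:3,:3].T@E[:3,3];print('cam',C)
u=e[0]
for z in(.095,.1,.105):
    xy=plane(s,u,z);q=np.array([proj(s,[*(xy+.01475*np.array([np.cos(a),np.sin(a)])),z]) for a in np.linspace(0,6.283,100)],np.float32);print(z,xy,cv2.fitEllipse(q)[1])
print(tri(load('scene0'),(324.7,155.1),s,u),tri(load('side0'),(179.6,186.6),s,u))
top=st['tool_pos'][2]+.0192;b=plane(s,(277.7,271.4),top);print('bush',b,'tcp',st['tool_pos'])
bz=plane(s,u,.1);R=Rn.from_quat(st['orientation']);print('delta tool',R.inv().apply([*(bz-b),0]),'tcp-based',rel([*bz,st['tool_pos'][2]]))
E
```

```text
61 47 ((274.1714782714844, 161.67811584472656), (43.35231399536133, 45.32331085205078), 84.1614990234375)
cam [0.55786422 0.15001085 0.3576686 ]
0.095 [0.53419672 0.14583534] (40.77105712890625, 41.11814498901367)
0.1 [0.53464724 0.14591482] (41.56237030029297, 41.91634750366211)
0.105 [0.53509776 0.14599431] (42.385009765625, 42.74615478515625)
[0.53579809 0.14705645 0.09907759] [0.53452638 0.14582101 0.09775722]
bush [0.48916461 0.13117515] tcp [0.48987664 0.13161827 0.16676056]
delta tool [ 4.77548033e-02 -2.32512423e-03  3.41037598e-07] tcp-based [ 0.047  -0.0021  0.    ]
```

```bash
python3 - <<'E'
from h import *
s=load('w7');st=state();g=cv2.cvtColor(s['pixels'],cv2.COLOR_RGB2GRAY).astype(np.float32)
a=np.linspace(0,6.283,180)
def ring(xy,r):
    q=np.array([proj(s,[xy[0]+r*np.cos(t),xy[1]+r*np.sin(t),.1]) for t in a],np.float32)
    return cv2.remap(g,q[None,:,0].copy(),q[None,:,1].copy(),cv2.INTER_LINEAR)[0]
best=[]
for x in np.arange(.532,.539,.0004):
    for y in np.arange(.143,.149,.0004):
        d=ring((x,y),.0155)-ring((x,y),.0140); best.append((np.median(np.clip(d,-40,40))+np.clip(d,-40,40).mean(),x,y))
best.sort(reverse=True)
for b in best[:8]:print(np.round(b,4))
xy=np.average([b[1:] for b in best[:8]],axis=0);print(xy,proj(s,[*xy,.1]))
# spacer disc: bright
m=(g[140:185,250:300]);print('profile row162',g[162,248:304].astype(int));print('col276',g[135:190,276].astype(int))
E
```

```text
[53.5077  0.5352  0.1458]
[50.2162  0.5348  0.1454]
[49.1197  0.5348  0.1458]
[47.5952  0.5352  0.1454]
[46.1288  0.5352  0.1462]
[44.7409  0.5348  0.1462]
[44.3867  0.5356  0.1458]
[41.8646  0.5348  0.145 ]
[0.53505 0.1457 ] [274.6106717  161.20511772]
profile row162 [157 153 152 168 146 143 116 114 164 255 253 252 250 250 250 250 250 250
 250 250 250 250 250 249 250 250 251 253 170 177 179 180 179 179 180 180
 179 179 179 180 179 180 180 182 175 110  97 115 121 151 160 158 156 156
 159 160]
col276 [160 162 159 160 160 139 120 141 157 185 255 251 250 250 250 250 250 250
 250 250 251 251 252 253 254 255 254 170 173 173 172 186 255 253 253 254
 254 169 171 187 255 254 254 188 175 103 107 108 126 140 147 155 151 164
 247]
```

Call:
send_rows(deltas=[[0.006,-0.0003,0,0],[0.012,-0.0005,0,0],[0.014,-0.0005,0.003,0],[0.01,-0.0004,0.008,0],[0.006,0,0.012,0],[0,0,0.012,0],[0,0,0.006,0],[0,0,0,0]])

```text
time: 11.22
tool_pos: [0.5335, 0.1464, 0.1234]
orientation: [0.991, 0.133, -0.002, 0.0]
ft_force: [-0.5, -0.3, -3.1]
opening: 0.41
finger_force: 40.0
```

Call:
send_rows(deltas=[[0,0,0,0],[0,0,0,0],[0,0,0,0]])

```text
time: 11.47
tool_pos: [0.5358, 0.1471, 0.1264]
orientation: [0.991, 0.133, 0.001, -0.0]
ft_force: [-0.3, 0.3, -1.6]
opening: 0.408
finger_force: 40.0
```

```bash
python3 - <<'E'
from h import *
s=snap('wrist','w8');st=state();print(st['tool_pos'],st['finger_force'])
print(rel((.5357,.1459,.106)), rel((.535+.0007,.1455+.0004,.106)))
p=s['pixels'].astype(int);m=((p[...,0]-p[...,2])>60).astype(np.uint8);m[:200]=0;m[310:]=0;m[:,:200]=0;m[:,360:]=0
c,_=cv2.findContours(m,cv2.RETR_EXTERNAL,cv2.CHAIN_APPROX_NONE);c=max(c,key=cv2.contourArea)
M=np.zeros(m.shape,np.uint8);cv2.drawContours(M,[c],-1,1,-1);ys,xs=np.nonzero((M==1)&(m==0));u=xs.mean(),ys.mean()
b=plane(s,u,st['tool_pos'][2]+.0192);print(len(xs),u,'bush',b)
print(Rn.from_quat(st['orientation']).inv().apply([.535-b[0],.1455-b[1],0]))
E
```

```text
[0.53579328 0.14712803 0.12641781] 39.993088245391846
[-0.0004  0.0012  0.0204] [-0.0004  0.0012  0.0204]
438 (np.float64(277.42009132420094), np.float64(269.6232876712329)) bush [0.53592828 0.14731993]
[-1.37516877e-03  1.51088225e-03 -1.72590214e-06]
```

Call:
send_rows(deltas=[[-0.0008,0.0013,0.002,0],[0,0,0.003,0],[0,0,0.003,0],[0,0,0.003,0],[0,0,0,0],[0,0,0,0]])

```text
time: 12.02
tool_pos: [0.5347, 0.1455, 0.1144]
orientation: [0.991, 0.133, -0.0, 0.0]
ft_force: [1.0, -0.1, -2.4]
opening: 0.412
finger_force: 40.0
```

Call:
send_rows(deltas=[[0,0,0.002,0],[0,0,0.002,0],[0,0,0.002,0],[0,0,0,0],[0,0,0,0],[0,0,0,0]])

```text
time: 12.52
tool_pos: [0.535, 0.1456, 0.1088]
orientation: [0.991, 0.133, 0.0, -0.0]
ft_force: [0.2, 0.3, -2.0]
opening: 0.411
finger_force: 40.0
```

Call:
send_rows(deltas=[[0,0,0.001,0],[0,0,0.001,0],[0,0,0.001,0],[0,0,0,0],[0,0,0,0],[0,0,0,0]])

```text
time: 13.02
tool_pos: [0.535, 0.1456, 0.1058]
orientation: [0.991, 0.133, 0.0, 0.0]
ft_force: [0.3, -0.1, -2.5]
opening: 0.407
finger_force: 40.0
```

Call:
send_rows(deltas=[[0,0,0.001,0],[0,0,0,0],[0,0,0.001,0],[0,0,0,0],[0,0,0,0]])

```text
time: 13.43
tool_pos: [0.5354, 0.1457, 0.1046]
orientation: [0.991, 0.133, 0.001, -0.0]
ft_force: [-1.3, 0.4, 5.2]
opening: 0.411
finger_force: 40.0
```

Call:
send_rows(deltas=[[0,0,0.001,0],[0,0,0,0],[0,0,0.001,0],[0,0,0,0],[0,0,0,0]])

```text
time: 13.85
tool_pos: [0.5354, 0.1457, 0.1029]
orientation: [0.991, 0.133, 0.001, -0.0]
ft_force: [-1.4, -0.4, 8.2]
opening: 0.408
finger_force: 40.0
```

The spacer was reached at the expected height with only small side forces. I'll press on steadily with a firmer grip.

Call:
send_rows(deltas=[[0,0,0.001,0],[0,0,0.001,0],[0,0,0.001,0],[0,0,0.001,0],[0,0,0,0]], newtons=55)

```text
time: 14.27
tool_pos: [0.5355, 0.1456, 0.0989]
orientation: [0.991, 0.133, 0.001, -0.0]
ft_force: [-1.1, -1.7, 8.2]
opening: 0.407
finger_force: 55.0
```

Call:
send_rows(deltas=[[0,0,0.001,0],[0,0,0.001,0],[0,0,0.001,0],[0,0,0.001,0],[0,0,0,0]])

```text
time: 14.68
tool_pos: [0.5354, 0.1457, 0.0949]
orientation: [0.991, 0.133, 0.001, -0.0]
ft_force: [-1.4, -0.5, 7.5]
opening: 0.403
finger_force: 55.0
```

Call:
send_rows(deltas=[[0,0,0.001,0],[0,0,0.001,0],[0,0,0,0]])

```text
time: 14.93
tool_pos: [0.5354, 0.1456, 0.0929]
orientation: [0.991, 0.133, 0.001, -0.0]
ft_force: [-0.7, -0.5, 9.1]
opening: 0.403
finger_force: 55.0
```

Call:
send_rows(deltas=[[0,0,0.001,0],[0,0,0,0]])

```text
time: 15.1
tool_pos: [0.5354, 0.1457, 0.0919]
orientation: [0.991, 0.133, 0.001, -0.0]
ft_force: [-1.8, -1.2, 9.1]
opening: 0.408
finger_force: 55.0
```

Call:
send_rows(deltas=[[0,0,0.001,0],[0,0,0,0]])

```text
time: 15.27
tool_pos: [0.5354, 0.1457, 0.0911]
orientation: [0.991, 0.133, 0.001, -0.0]
ft_force: [-1.3, -0.4, 9.6]
opening: 0.407
finger_force: 55.0
```

Call:
send_rows(deltas=[[0,0,0.001,0],[0,0,0,0]])

```text
time: 15.43
tool_pos: [0.5355, 0.1457, 0.091]
orientation: [0.991, 0.133, 0.001, -0.0]
ft_force: [-4.2, -0.9, 17.6]
opening: 0.405
finger_force: 55.0
```

The travel stopped at the predicted TCP z of 0.091 with force rising. I'll confirm with a slight extra press, relax, release and retreat.

Call:
send_rows(deltas=[[0,0,0.001,0],[0,0,0,0],[0,0,0,0]])

```text
time: 15.68
tool_pos: [0.5355, 0.1457, 0.0909]
orientation: [0.991, 0.133, 0.001, -0.0]
ft_force: [-6.2, -2.8, 24.2]
opening: 0.405
finger_force: 55.0
```

Call:
send_rows(deltas=[[0,0,-0.001,0],[0,0,-0.001,0],[0,0,0,0]])

```text
time: 15.93
tool_pos: [0.5354, 0.1457, 0.091]
orientation: [0.991, 0.133, 0.001, -0.0]
ft_force: [-2.3, -1.5, 10.9]
opening: 0.404
finger_force: 55.0
```

Call:
send_rows(deltas=[[0,0,0,0],[0,0,0,0],[0,0,0,0],[0,0,0,0],[0,0,0,0],[0,0,0,0]], gripper=0.06)

```text
time: 16.43
tool_pos: [0.5349, 0.1456, 0.0895]
orientation: [0.991, 0.133, -0.0, 0.0]
ft_force: [0.1, 0.6, -0.3]
opening: 0.638
finger_force: 0.0
```

Call:
send_rows(deltas=[[0,0,-0.005,0],[0,0,-0.01,0],[0,0,-0.015,0],[0,0,-0.02,0],[0,0,-0.015,0],[0,0,-0.005,0],[0,0,0,0],[0,0,0,0]])

```text
time: 17.1
tool_pos: [0.5349, 0.1456, 0.1599]
orientation: [0.991, 0.133, 0.0, -0.0]
ft_force: [0.5, 0.0, 0.0]
opening: 0.634
finger_force: 0.0
```

```bash
python3 - <<'E'
from h import *
st=state();print(st['tool_pos'],st['ft_force'],st['time'])
obs=[];a=np.linspace(0,6.283,120)
for n in('scene','side','wrist'):
    s=snap(n,n+'9');p=s['pixels'].astype(int);u0=proj(s,[.535,.1455,.11]).astype(int);r={'scene':22,'side':26,'wrist':55}[n]
    x0,y0=max(u0[0]-r,0),max(u0[1]-r,0);q=p[y0:y0+2*r,x0:x0+2*r];m=((q[...,0]-q[...,2])>45).astype(np.uint8)
    c,_=cv2.findContours(m,cv2.RETR_EXTERNAL,cv2.CHAIN_APPROX_NONE);c=max(c,key=cv2.contourArea);bb=cv2.boundingRect(c)
    print(n,'seen',(bb[0]+x0,bb[1]+y0,bb[2],bb[3]))
    for h in(0,.003,.006):
        pts=np.array([proj(s,[.535+.02*np.cos(t),.1455+.02*np.sin(t),z+h]) for t in a for z in(.1,.11)]);print('  proud',h,pts.min(0).round(1),np.ptp(pts,axis=0).round(1))
E
```

```text
[0.53488038 0.14555632 0.1599178 ] [0.51465561 0.04814437 0.04511806] 17.1
scene seen (np.int64(317), np.int64(146), 16, 13)
  proud 0 [315.3 145.9] [17.  14.9]
  proud 0.003 [315.4 145. ] [17.  14.9]
  proud 0.006 [315.4 144.1] [17.1 15. ]
side seen (np.int64(170), np.int64(176), 20, 13)
  proud 0 [169.1 176.4] [20.7 14.4]
  proud 0.003 [168.9 175.1] [20.7 14.4]
  proud 0.006 [168.8 173.8] [20.7 14.4]
wrist seen (np.int64(249), np.int64(202), 58, 58)
  proud 0 [248.9 200. ] [57.7 58.3]
  proud 0.003 [248.5 200.9] [58.4 59. ]
  proud 0.006 [248.2 201.8] [59.1 59.7]
```

All three views match the flange sitting flush (0 mm proud), and the arm is clear. I'll hand it in.

```bash
python3 -c "from h import *; print(sign_off())"
```

```text
the job is handed in; nothing more can be done
None
```

The bronze bushing is pressed into the bore until its flange stopped on the block, then released with the arm clear, and the job is handed in. All three camera views match a flush fit, but `sign_off` returned no verdict.

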